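# Set the microscope ring light's step selector, then switch the lamp on

## Task

The stereo microscope's ring light is about to be used: on its control unit, push the pointer of the brightness selector round with a fingertip, click by click, until it rests in the click stop at the fifth dot (counted clockwise from the off bar). Only then press the round lamp key beside it fully in and let it go. Nothing is grasped: do not pinch the selector between the fingers, and leave the dishes, the dropper bottle and the slide mailer where they stand.

Things in the scene. Friction and masses are not known exactly. Their poses are not given: they have to be found in the camera images.
- panel: Sloping top panel, 150 mm (x) by 210 mm (y), of the ring-light control unit: a grey and white desk case fixed to the bench, 45 mm high in front, 76 mm at the back. Origin: centre of the panel's surface, 61 mm above the bench. z is square out of the panel (leans 12 degrees from vertical towards the user), x up the slope away from the user, y to the user's left. Flat but for selector and key.
- selector_axis (a point): Point of the panel's surface on the selector's axis (2, 45, 0 mm in the panel's frame); axes as the panel's. White marks 41 mm out, one per click stop: a short bar (off), then clockwise seven dots growing from 4 to 7 mm. The bar lies 105 degrees anticlockwise of the panel's x, each next mark 30 degrees further clockwise; so the fifth dot lies 45 degrees clockwise of x (up the slope).
- selector (a joint): Selector angle, rad: 0 at the off bar, growing clockwise (from above) 0.524 per click; dot 5 is 2.618, end stop at dot 7, 3.665. Black bar knob with a sprung click mechanism: about 4 N sideways on the pointer moves it out of a stop; past half-way it jumps on into the next stop; left between stops it falls into the nearer. Starts in a stop from off to dot 3.
- pointer_tip (a point): Middle of the pointer's end, at the top of the bar. The knob: a round skirt 52 mm across, 4.5 mm high, and on it an upright bar 14 mm wide, its top 24.5 mm above the panel, reaching 31 mm from the axis at the pointer end (white line on top) and 19 mm at the tail. The point turns with the knob; its x runs from the axis to the tip, its z is square out of the panel.
- face_ccw: The moulded grip face along the anticlockwise side of the bar (the side to push on to turn it clockwise): 48 mm long, 17 mm high, flat, its outer surface 7 mm from the bar's middle plane. Its origin lies on the selector's axis at the panel's surface, x towards the pointer's tip.
- face_cw: The same on the clockwise side of the bar. Touching this face and the other one at the same time counts as pinching.
- lamp_key_top (a point): Centre of the top of the lamp key: a round steel push key 24 mm across in a black collar 40 mm across and 12 mm high, to the right of the selector as the user sees it (0, -62 mm in the panel's frame). The top stands 21 mm above the panel, 9 mm above the collar; axes as the panel's, so pressing is along -z.
- lamp_key (a joint): Travel of the lamp key into the panel in m: 0 out, 0.005 fully in; a spring returns it, fully in takes 4 N.
- dishes: Two clear Petri dishes with lids, stacked, 90 mm across and 30 mm high, loose, to the left of the unit; origin under the centre.
- dropper: A small amber dropper bottle with a black cap, 34 mm across, 75 mm high, loose, to the right of the unit; origin under the centre.
- mailer: A white plastic slide mailer, 86 x 34 x 22 mm, lying loose in front of the unit; origin under the centre.

How it is judged:
On the way, in this order (a step that is already met when the one before it is completed fails the run):
1. the selector rests in the click stop at the fifth dot (value of joint selector between 2.49 and 2.75 rad and velocity of joint selector between -0.3 and 0.3 rad/s), for 0.3 s.
2. the lamp key is pressed in (value of joint lamp_key above 0.0037 m), for 0.05 s.
At the end, for the whole second after the job is handed in: the selector rests at the fifth dot (within 0.13 rad of 2.618) and the lamp key, having been pressed in at least 3.7 mm after that, is out again (under 1.5 mm) (value of joint selector between 2.49 and 2.75 rad and value of joint lamp_key below 0.0015 m); the robot touches nothing.
It fails at once if the selector is pinched (both side faces of its bar pressed at once) (contact force between the fingers and face_ccw above 0.5 N and contact force between the fingers and face_cw above 0.5 N).
It fails at once if the lamp key is pressed (over 2 mm) while the selector is not at the fifth dot (value of joint lamp_key above 0.002 m and (value of joint selector below 2.45 rad or value of joint selector above 2.79 rad)).
It fails at once if the dishes are shifted or lifted by more than 20 mm (distance of dishes from where it was at the start of the episode above 0.02 m).
It fails at once if the dropper bottle is shifted or lifted by more than 20 mm, or tipped (distance of dropper from where it was at the start of the episode above 0.02 m or angle between dropper's own z axis and vertical above 0.5 rad).
It fails at once if the slide mailer is shifted or lifted by more than 20 mm (distance of mailer from where it was at the start of the episode above 0.02 m).
It also fails if it takes over 64 s, if anything falls off the work surface, if the arm or the gripper's body presses on something with over 40 N, if the wrist force passes 120 N, or if a joint passes its speed limit or range.

## Robot

A 6-joint arm with a two-finger parallel gripper is mounted at the origin on the work surface. World frame = base frame: x ahead of the robot, y to its left, z up, the work surface at z = 0. Lengths are in m, angles in rad, forces in N, time in s.
With the tool pointing down it reaches from about 0.3 to 0.85 m from the base axis. Payload 5.4 kg.
Tool frame: the origin (TCP) lies between the finger pads; the fingertips stand 11 mm ahead of it and the grasp point (between the pads) lies 8 mm behind it; z points along the fingers, y is the line along which they close (so a half turn about z gives the same grasp; the last joint's range is limited). The gripper opens to 85 mm and grips with 20 to 120 N. Pads are 22 mm wide; open, the fingers measure 114 mm over their backs; the gripper's body (76 mm by 85 mm) begins 54 mm behind the grasp point. The pads swing forward as they close: fully open they stand 13 mm farther back than shut.
Start: joints at [-1.355, 0.158, 1.597, -0, 1.386, -0.21], TCP at [0.237, -0.524, 0.242] pointing down, gripper open.
Joint ranges: [-2.91, 2.91], [-0.94, 2.29], [0.18, 2.7], [-1.29, 4.43], [0.17, 2.64], [-3, 3]. Speed limits (rad/s): [2.57, 2.57, 3.14, 3.14, 3.14, 3.14].

## Interface

Orientations are given as a 3x3 rotation matrix whose columns are the frame's x, y, z axes.
In Python, from plant import ctrl gives the robot as it stands.
- The arm moves only by the shell command python3 -m jog 'ROWS' [OPENING] [FORCE]. ROWS is JSON, a list of rows, each an object of numbers: "x", "y", "z": the shift along the tool's x, y, z normalised to -1 to 1, where 1 is 0.12 m; "wx", "wy", "wz": the turn, a rotation vector about the tool's x, y, z normalised to -1 to 1, where 1 is 30 degrees. A call has 1 to 8 rows; each row is the pose to reach, as a shift and turn from the pose commanded when the call began, along the tool's axes at that moment; what a row does not reach only later rows make up. A row lasts 1/12 s, in which the tool goes at most 41.7 mm and 7.16 degrees, less where a joint would pass 70% of its speed; a pose out of reach is approached as far as the arm can. A call with a number of a shift or a turn outside -1 to 1 is refused whole. A call with a gripper value outside its range is refused whole. OPENING is the closure in counts, from 0 (fully open) to 255 (shut), set as the call begins (- or left out, the last holds). The fingers move at their own pace and stop on an object; FORCE is the grip in N (left out, the last holds). Time passes only in rows, so rows that repeat a pose let the fingers close. It gives the time, the measured TCP pose, the force, the opening and the grip force at its end, in the units of the state.
- ctrl.get_state(): the state, without advancing time (a new reading comes with each control period).
- ctrl.capture(name): name is "scene" or "top" or "wrist"; returns the picture (420x560x3 uint8, red, green, blue); there is no depth.
- ctrl.camera_model(name): a dict with "fx", "fy", "cx", "cy" (pixels), "rvec" (rotation vector, rad) and "tvec" (3), from world to camera coordinates, as OpenCV has them. Camera axes: x right, y down, z forward; pixel columns grow to the right and rows downward; lengths in m; the calibration is good to about 2 mm. A picture is of the moment at which its call begins: read the wrist's pose just before it. camera_model takes no time and is no camera call; for the wrist camera it gives the pose at the moment of the call.
- ctrl.close_job(): hands the job in; it is judged then, once.
The state is a dict: "time": time; "joint_pos": joint angles; "qd": joint speeds; "joint_torque": joint torques, N m; "ee_pos": TCP position; "eef_rot": TCP orientation; "ft_force": force on the tool from outside, world axes, zero at the start; "torque": the same for the moment, N m; "gripper_width": opening from 0.0 (shut) to 1.0 (fully open); "finger_force": force on a finger pad.
Only numpy, scipy, OpenCV 4.12 (cv2) and the standard library are available. Lean on these libraries where they do the work, as an engineer would, in place of code of your own. Each camera call takes 0.05 s, during which the arm holds its last target. There are 200 camera calls.

## Working session

There is one attempt and no reset: what is moved stays moved. The work goes in short steps, Python scripts to look and compute and a shell command to move; the robot and the scene stay as the last step left them, time stands still between calls to the robot, and variables do not carry over. Pictures are saved under pics/ and viewed, at most 10 in all, crops included, and the job is handed in when it is done.

```bash
ls; mkdir -p pics
python3 - <<'E'
from plant import ctrl
import cv2
for n in("scene","top"):
    cv2.imwrite(f"pics/{n}.png",ctrl.capture(n)[:,:,::-1]); print(n,ctrl.camera_model(n))
s=ctrl.get_state();print(s)
E
```

```text
pics
scene {'fx': 495.08186326682454, 'fy': 495.08186326682454, 'cx': 277.5607912101847, 'cy': 209.5602270672874, 'rvec': array([ 1.73814557,  1.90702856, -0.69734725]), 'tvec': array([-0.01348861, -0.34424435,  1.46001298])}
top {'fx': 448.45205605404954, 'fy': 448.45205605404954, 'cx': 281.4065453895117, 'cy': 202.25740091773866, 'rvec': array([ 2.09586756, -2.15445611,  0.21635562]), 'tvec': array([0.04090439, 0.52852985, 0.97721016])}
{'time': 0.1, 'joint_pos': array([-1.35508042e+00,  1.59010845e-01,  1.59814853e+00,  1.98549372e-05,
        1.38621796e+00, -2.10094678e-01]), 'qd': array([-0.00188092, -0.00121852, -0.0034927 ,  0.0022656 , -0.00042594,
        0.00022285]), 'joint_torque': array([ 5.42151736e-05, -3.96990144e+01, -3.32337964e+01, -2.59677772e-04,
        4.20894256e-03, -2.02769223e-05]), 'ee_pos': array([ 0.23737863, -0.52311576,  0.24138026]), 'eef_rot': array([[ 9.10705795e-01,  4.13055473e-01, -3.62939472e-04],
       [ 4.13055448e-01, -9.10704202e-01,  1.74749375e-03],
       [ 3.91281355e-04, -1.74136681e-03, -9.99998407e-01]]), 'ft_force': array([-0.66076918,  0.95311726,  0.36086726]), 'torque': array([ 0.03194377, -0.00731698,  0.01541281]), 'finger_force': 0.0, 'gripper_width': 0.9983407126822985}
```

View pics/top.png

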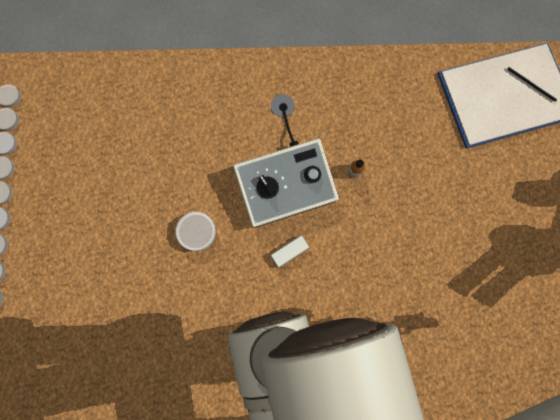

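View pics/scene.png

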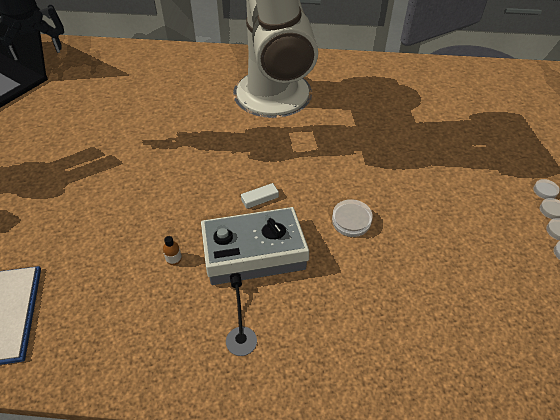

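The top view shows the unit centred at about (287,183), with the knob at (267,187), the key at (313,174), the dishes at (195,231), the dropper at (357,168) and the mailer at (290,251). In the scene view the key is at (223,236) and the knob at (273,230).

Run:
```python
import cv2
im=cv2.imread("pics/top.png")[132:232,228:346]
cv2.imwrite("pics/topc.png",cv2.resize(im,None,fx=6,fy=6,interpolation=cv2.INTER_CUBIC))
g=cv2.cvtColor(im,cv2.COLOR_BGR2GRAY)
m=(g>190).astype('uint8')
n,l,s,c=cv2.connectedComponentsWithStats(m)
for i in range(1,n):print(s[i],c[i]+[228,132])
m=(g<45).astype('uint8')
n,l,s,c=cv2.connectedComponentsWithStats(m)
for i in range(1,n):
    if s[i][4]>15:print('dark',s[i],c[i]+[228,132])
```

```text
[  7   7 103  87 639] [288.54929577 178.49765258]
[38 37  2  2  3] [266.33333333 169.33333333]
[47 39  2  2  4] [275.5 171.5]
[29 40  1  1  1] [257. 172.]
[54 45  2  2  4] [282.5 177.5]
[56 54  3  2  6] [285.  186.5]
[24 65  1  1  1] [252. 197.]
dark [61  0  9 14 39] [292.30769231 140.51282051]
dark [ 67  17  21  13 143] [304.86713287 155.06293706]
dark [76 34 16 17 96] [310.27083333 174.64583333]
dark [ 29  45  21  21 337] [266.99109792 187.51038576]
```

View pics/topc.png

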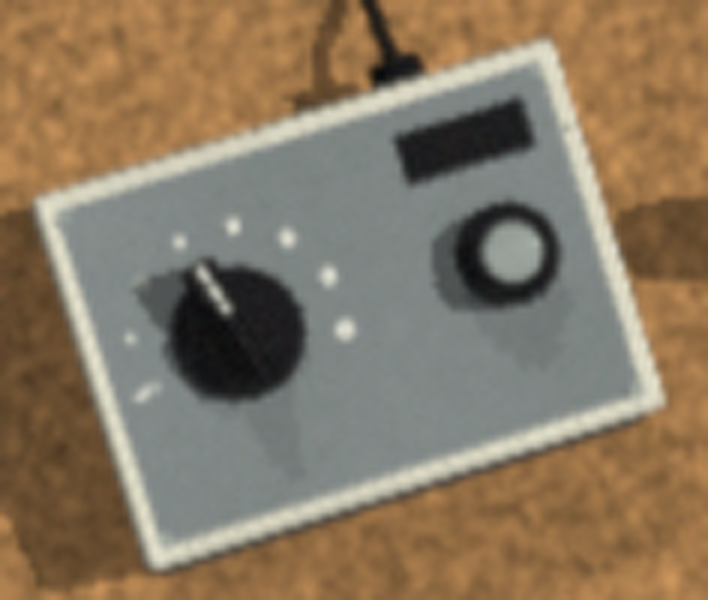

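The crop shows the pointer (tip at (200,265), skirt centre (238,333)) aimed at dot 3 (180,242). Dots 4 to 7 are at (233,226), (288,238), (328,275) and (345,329), and the key top is at (512,252). Next I fit the panel pose by casting rays onto the known heights.

```bash
cat > h.py <<'E'
import numpy as np, cv2
from plant import ctrl
from scipy.spatial.transform import Rotation as Ro
T12=Ro.from_euler('y',-12,degrees=True).as_matrix()
def ray(cm,uv,z):
    R=cv2.Rodrigues(cm['rvec'])[0]; o=-R.T@cm['tvec']
    d=R.T@np.array([(uv[0]-cm['cx'])/cm['fx'],(uv[1]-cm['cy'])/cm['fy'],1])
    return o+d*(z-o[2])/d[2]
def fit(cm,uvs,P):  # P in panel frame -> level frame -> 2D rigid fit
    L=np.array(P)@T12.T+[0,0,.061]
    W=np.array([ray(cm,u,l[2]) for u,l in zip(uvs,L)])
    a=L[:,:2]-L[:,:2].mean(0); b=W[:,:2]-W[:,:2].mean(0)
    yaw=np.arctan2((a[:,0]*b[:,1]-a[:,1]*b[:,0]).sum(),(a*b).sum())
    R=Ro.from_euler('z',yaw).as_matrix()
    t=W[:,:2].mean(0)-R[:2,:2]@L[:,:2].mean(0)
    res=(W[:,:2]-(L[:,:2]@R[:2,:2].T+t))*1e3
    return yaw,t,res,R@T12
def dot(k): # k=0 bar
    a=np.radians(105-30*k); return [.002+.041*np.cos(a),.045+.041*np.sin(a),0]
def goal(pos,R): # shift/turn from commanded (measured) pose in jog units
    s=ctrl.get_state(); A=s['eef_rot']
    d=A.T@(pos-s['ee_pos'])/.12; w=np.degrees(Ro.from_matrix(A.T@R).as_rotvec())/30
    return d.round(3),w.round(3)
E
python3 - <<'E'
from h import *
cm=ctrl.camera_model('top')
px=np.array([(40,200),(548,42),(662,402),(155,570),(145,392),(130,338),(180,242),(233,226),(288,238),(328,275),(345,329),(512,252)])
uv=(px+.5)/6-.5+[228,132]
P=[[.075,.105,0],[.075,-.105,0],[-.075,-.105,0],[-.075,.105,0]]+[dot(k) for k in(0,1,3,4,5,6,7)]+[[0,-.062,.021]]
for sl in (slice(0,12),slice(0,4),slice(4,12)):
    y,t,r,R=fit(cm,uv[sl],P[sl]); print(np.degrees(y),t); print(r.round(1).tolist())
y,t,r,R=fit(cm,uv,P)
np.savez('pose.npz',R=R,t=np.r_[t,.061])
# pointer check
c=R@[.002,.045,.0245]+np.r_[t,.061]
tip=ray(cm,(np.array([200,265])+.5)/6-.5+[228,132],c[2]+.003)
v=R.T@(tip-c); print('pointer',v,np.degrees(np.arctan2(v[1],v[0])))
E
```

```text
16.534354494463336 [0.57417816 0.01403195]
[[-1.1, -4.4], [-3.2, 2.0], [1.9, 3.0], [1.8, -2.2], [-0.0, 0.9], [0.2, 0.1], [0.3, -0.1], [-0.0, 0.0], [0.0, -0.2], [0.3, 0.2], [-0.0, 0.2], [-0.3, 0.6]]
16.611589325677105 [0.57404402 0.01362565]
[[-0.8, -4.0], [-3.2, 2.3], [1.9, 3.4], [2.0, -1.6]]
16.30263774620794 [0.57412015 0.01425894]
[[-0.3, 0.5], [-0.0, -0.2], [0.1, -0.2], [-0.1, -0.1], [0.0, -0.3], [0.3, 0.0], [0.0, -0.1], [0.0, 0.4]]
pointer [ 0.02836156  0.00677101 -0.00296141] 13.427392263738682
```

```bash
cat >> h.py <<'E'
def pose():
    d=np.load('pose.npz'); return d['R'],d['t']
def bar(th,off,h,r=.020):
    """TCP pose: bar angle th (deg, panel), finger centre off from mid plane on ccw side, tip h above panel"""
    R,t=pose(); a=np.radians(th); b=np.array([np.cos(a),np.sin(a),0]); n=np.array([-b[1],b[0],0])
    p=np.array([.002,.045,0])+r*b+off*n+[0,0,h+.011]
    return t+R@p, R@np.c_[n,b,[0,0,-1]]
E
python3 - <<'E'
from h import *
cm=ctrl.camera_model('top')
import numpy as np
px=np.array([(145,392),(130,338),(180,242),(233,226),(288,238),(328,275),(345,329),(512,252)])
y,t,r,R=fit(cm,(px+.5)/6-.5+[228,132],[dot(k) for k in(0,1,3,4,5,6,7)]+[[0,-.062,.021]])
np.savez('pose.npz',R=R,t=np.r_[t,.061])
print(goal(*bar(15,.028,.09)), bar(15,.028,.09))
E
```

```text
(array([ 4.436, -3.564,  0.663]), array([-0.379,  0.246, -3.217])) (array([0.54549892, 0.08634537, 0.16271855]), array([[-0.51413004,  0.83417581,  0.19955205],
       [ 0.85602256,  0.51363326,  0.05836308],
       [-0.05381151,  0.20082727, -0.9781476 ]]))
```

```bash
J="python3 -m jog"
$J '[{"x":0.89,"y":-0.71},{"x":0.89,"y":-0.71},{"x":0.89,"y":-0.71},{"x":0.89,"y":-0.71},{"x":0.89,"y":-0.71},{"x":0.89,"y":-0.71}]' 255 20
$J '[{"x":0.89,"y":-0.71},{"x":0.89,"y":-0.71},{"x":0.89,"y":-0.71},{"x":0.89,"y":-0.71},{"x":0.89,"y":-0.71},{"x":0.89,"y":-0.71}]'
$J '[{"x":0.89,"y":-0.71},{"x":0.89,"y":-0.71},{"x":0.89,"y":-0.71},{"x":0.89,"y":-0.71},{"x":0.89,"y":-0.71},{"x":0.89,"y":-0.71}]'
$J '[{"wz":-1},{"wz":-1},{"wz":-1},{"wz":-1},{"wz":-1}]'
$J '[{"wz":-1},{"wz":-1},{"wz":-1},{"wz":-1},{"wz":-1}]'
$J '[{"wz":-1},{"wz":-1},{"wz":-1},{"wz":-1},{"wz":-1},{"wz":-1}]'
python3 -c "
from h import *
print(goal(*bar(15,.028,.09)),ctrl.get_state()['joint_pos'].round(2))"
```

```text
(array([ 4.436, -3.564,  0.663]), array([-0.379,  0.246, -3.217])) [-1.36  0.16  1.6   0.    1.39 -0.21]invalid input
invalid input
invalid input
invalid input
invalid input
invalid input
```

```bash
python3 -m jog '[{"x":0.89,"y":-0.71,"z":0,"wx":0,"wy":0,"wz":0},{"x":0.89,"y":-0.71,"z":0,"wx":0,"wy":0,"wz":0},{"x":0.89,"y":-0.71,"z":0,"wx":0,"wy":0,"wz":0},{"x":0.89,"y":-0.71,"z":0,"wx":0,"wy":0,"wz":0},{"x":0.89,"y":-0.71,"z":0,"wx":0,"wy":0,"wz":0},{"x":0.89,"y":-0.71,"z":0,"wx":0,"wy":0,"wz":0}]' 255 20
```

```text
time: 0.6
ee_pos: [0.2996, -0.4019, 0.2422]
eef_rot: [[0.91, 0.414, -0.0], [0.414, -0.91, -0.001], [-0.001, 0.0, -1.0]]
ft_force: [-1.2, 0.2, -0.5]
gripper_width: 0.141
finger_force: 0.0
```

```bash
python3 -m jog '[{"x":0.89,"y":-0.71,"z":0,"wx":0,"wy":0,"wz":0},{"x":0.89,"y":-0.71,"z":0,"wx":0,"wy":0,"wz":0},{"x":0.89,"y":-0.71,"z":0,"wx":0,"wy":0,"wz":0},{"x":0.89,"y":-0.71,"z":0,"wx":0,"wy":0,"wz":0},{"x":0.89,"y":-0.71,"z":0,"wx":0,"wy":0,"wz":0},{"x":0.89,"y":-0.71,"z":0,"wx":0,"wy":0,"wz":0}]' >/dev/null
python3 -m jog '[{"x":0.89,"y":-0.71,"z":0,"wx":0,"wy":0,"wz":0},{"x":0.89,"y":-0.71,"z":0,"wx":0,"wy":0,"wz":0},{"x":0.89,"y":-0.71,"z":0,"wx":0,"wy":0,"wz":0},{"x":0.89,"y":-0.71,"z":0,"wx":0,"wy":0,"wz":0},{"x":0.89,"y":-0.71,"z":0,"wx":0,"wy":0,"wz":0},{"x":0.89,"y":-0.71,"z":0,"wx":0,"wy":0,"wz":0}]' >/dev/null
python3 -m jog '[{"x":0,"y":0,"z":0,"wx":0,"wy":0,"wz":-1},{"x":0,"y":0,"z":0,"wx":0,"wy":0,"wz":-1},{"x":0,"y":0,"z":0,"wx":0,"wy":0,"wz":-1},{"x":0,"y":0,"z":0,"wx":0,"wy":0,"wz":-1},{"x":0,"y":0,"z":0,"wx":0,"wy":0,"wz":-1},{"x":0,"y":0,"z":0,"wx":0,"wy":0,"wz":-1}]' >/dev/null
python3 -m jog '[{"x":0,"y":0,"z":0,"wx":0,"wy":0,"wz":-1},{"x":0,"y":0,"z":0,"wx":0,"wy":0,"wz":-1},{"x":0,"y":0,"z":0,"wx":0,"wy":0,"wz":-1},{"x":0,"y":0,"z":0,"wx":0,"wy":0,"wz":-1},{"x":0,"y":0,"z":0,"wx":0,"wy":0,"wz":-1},{"x":0,"y":0,"z":0,"wx":0,"wy":0,"wz":-1}]' >/dev/null
python3 -m jog '[{"x":0,"y":0,"z":0,"wx":0,"wy":0,"wz":-1},{"x":0,"y":0,"z":0,"wx":0,"wy":0,"wz":-1},{"x":0,"y":0,"z":0,"wx":0,"wy":0,"wz":-1},{"x":0,"y":0,"z":0,"wx":0,"wy":0,"wz":-1},{"x":0,"y":0,"z":0,"wx":0,"wy":0,"wz":-1},{"x":0,"y":0,"z":0,"wx":0,"wy":0,"wz":-1}]'
python3 -c "
from h import *
print(goal(*bar(15,.028,.09)),ctrl.get_state()['joint_pos'].round(2))"
```

```text
time: 3.1
ee_pos: [0.4236, -0.1588, 0.2423]
eef_rot: [[-0.408, 0.913, -0.0], [0.913, 0.408, -0.0], [-0.0, -0.0, -1.0]]
ft_force: [-0.2, -0.5, 0.2]
gripper_width: -0.005
finger_force: 0.0
(array([1.45 , 1.762, 0.663]), array([-0.393, -0.079, -0.239])) [-0.63 -0.17  1.92 -0.    1.39 -1.05]
```

```bash
python3 -m jog '[{"x":0.725,"y":0.88,"z":0,"wx":0,"wy":0,"wz":0},{"x":0.725,"y":0.88,"z":0,"wx":0,"wy":0,"wz":0},{"x":0.725,"y":0.88,"z":0,"wx":0,"wy":0,"wz":0},{"x":0.725,"y":0.88,"z":0,"wx":0,"wy":0,"wz":0},{"x":0.725,"y":0.88,"z":0,"wx":0,"wy":0,"wz":0},{"x":0.725,"y":0.88,"z":0,"wx":0,"wy":0,"wz":0}]' >/dev/null
python3 -m jog '[{"x":0.725,"y":0.88,"z":0,"wx":-0.393,"wy":-0.079,"wz":-0.239},{"x":0.725,"y":0.88,"z":0,"wx":-0.393,"wy":-0.079,"wz":-0.239},{"x":0.725,"y":0.88,"z":0.3,"wx":-0.393,"wy":-0.079,"wz":-0.239},{"x":0.725,"y":0.88,"z":0.6,"wx":-0.393,"wy":-0.079,"wz":-0.239},{"x":0.725,"y":0.88,"z":0.66,"wx":-0.393,"wy":-0.079,"wz":-0.239},{"x":0.725,"y":0.88,"z":0.66,"wx":-0.393,"wy":-0.079,"wz":-0.239},{"x":0.725,"y":0.88,"z":0.66,"wx":-0.393,"wy":-0.079,"wz":-0.239},{"x":0.725,"y":0.88,"z":0.66,"wx":-0.393,"wy":-0.079,"wz":-0.239}]'
python3 -c "
from h import *
print(goal(*bar(15,.028,.09)),goal(*bar(15,.028,.009)),ctrl.get_state()['joint_pos'].round(2))
cv2.imwrite('pics/w1.png',ctrl.capture('wrist')[:,:,::-1])"
```

```text
time: 4.27
ee_pos: [0.5453, 0.0857, 0.165]
eef_rot: [[-0.516, 0.832, 0.202], [0.855, 0.516, 0.059], [-0.055, 0.203, -0.978]]
ft_force: [0.4, -0.3, 0.8]
gripper_width: -0.001
finger_force: 0.0
(array([0.005, 0.   , 0.019]), array([0.005, 0.002, 0.005])) (array([ 0.006, -0.001,  0.694]), array([0.005, 0.002, 0.005])) [-0.11  0.02  1.92  0.09  1.01 -0.7 ]
```

View pics/w1.png

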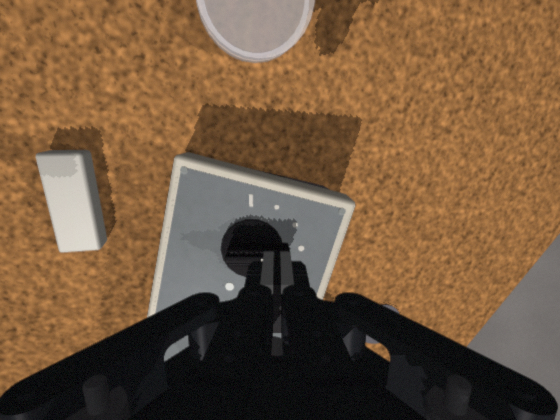

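The wrist view shows the closed fingers with their tip near (277,255), the knob centred near (252,248), and marks at (251,200), (277,207), (302,248) and (230,287). I'll check the panel pose against these marks by ray casting.

Run:
```python
from h import *
cm=ctrl.camera_model('wrist'); R,t=pose()
K=np.array([[cm['fx'],0,cm['cx']],[0,cm['fy'],cm['cy']],[0,0,1]])
s=ctrl.get_state()
P=[t+R@dot(k) for k in range(8)]+[t+R@[.002,.045,0],s['ee_pos'],s['ee_pos']+.011*s['eef_rot'][:,2]]
print(cv2.projectPoints(np.array(P),cm['rvec'],cm['tvec'],K,None)[0][:,0].round(0).tolist())
uv=[(251,200),(277,207),(302,248)]
print([ (R.T@(ray(cm,u,(t+R@dot(k))[2])-t)*1e3).round(1).tolist() for u,k in zip(uv,(0,1,3))],[(np.array(dot(k))*1e3).round(1).tolist() for k in(0,1,3)])
im=cv2.imread('pics/w1.png')[180:310,190:350]
cv2.imwrite('pics/w1c.png',cv2.resize(im,None,fx=4.5,fy=4.5,interpolation=cv2.INTER_CUBIC))
```

```text
[[251.0, 201.0], [276.0, 208.0], [295.0, 226.0], [301.0, 249.0], [294.0, 271.0], [276.0, 287.0], [253.0, 293.0], [229.0, 287.0], [252.0, 249.0], [277.0, 279.0], [277.0, 269.0]]
[[-8.9, 85.8, 0.1], [12.8, 85.6, -0.0], [42.3, 56.8, -0.2]] [[-8.6, 84.6, 0.0], [12.6, 84.6, 0.0], [41.6, 55.6, 0.0]]
```

View pics/w1c.png

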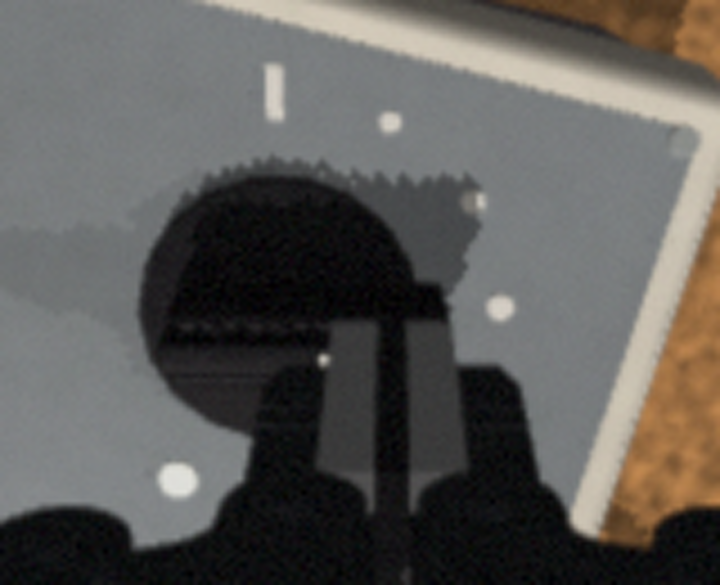

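The panel pose agrees to about 1 mm, so I descend beside the anticlockwise face.

```bash
python3 -m jog '[{"x":0.005,"y":0,"z":0.2,"wx":0,"wy":0,"wz":0},{"x":0.005,"y":0,"z":0.4,"wx":0,"wy":0,"wz":0},{"x":0.005,"y":0,"z":0.55,"wx":0,"wy":0,"wz":0},{"x":0.005,"y":0,"z":0.62,"wx":0,"wy":0,"wz":0},{"x":0.005,"y":0,"z":0.66,"wx":0,"wy":0,"wz":0},{"x":0.005,"y":0,"z":0.68,"wx":0,"wy":0,"wz":0},{"x":0.005,"y":0,"z":0.68,"wx":0,"wy":0,"wz":0},{"x":0.005,"y":0,"z":0.68,"wx":0,"wy":0,"wz":0}]'
python3 -c "
from h import *
for a in [(15,.028),(15,.021),(15,.018),(8,.018),(2,.018),(-6,.018)]: print(a,*goal(*bar(*a,.009)))"
```

```text
time: 4.98
ee_pos: [0.5611, 0.0923, 0.0847]
eef_rot: [[-0.518, 0.831, 0.202], [0.854, 0.518, 0.059], [-0.055, 0.203, -0.978]]
ft_force: [0.1, 0.6, -0.6]
gripper_width: 0.0
finger_force: 0.0
(15, 0.028) [-0.011 -0.003  0.01 ] [0.005 0.001 0.009]
(15, 0.021) [-0.069 -0.004  0.01 ] [0.005 0.001 0.009]
(15, 0.018) [-0.094 -0.004  0.01 ] [0.005 0.001 0.009]
(8, 0.018) [-0.116  0.013  0.01 ] [0.005 0.    0.243]
(2, 0.018) [-0.136  0.026  0.01 ] [0.005 0.    0.443]
(-6, 0.018) [-0.164  0.039  0.01 ] [ 0.005 -0.     0.709]
```

```bash
python3 -m jog '[{"x":-0.069,"y":-0.004,"z":0.01,"wx":0,"wy":0,"wz":0},{"x":-0.094,"y":-0.004,"z":0.01,"wx":0,"wy":0,"wz":0.01},{"x":-0.105,"y":0.004,"z":0.01,"wx":0,"wy":0,"wz":0.12},{"x":-0.116,"y":0.013,"z":0.01,"wx":0,"wy":0,"wz":0.24},{"x":-0.126,"y":0.02,"z":0.01,"wx":0,"wy":0,"wz":0.34},{"x":-0.136,"y":0.026,"z":0.01,"wx":0,"wy":0,"wz":0.44}]'
python3 -m jog '[{"x":-0.01,"y":0.004,"z":0,"wx":0,"wy":0,"wz":0.09},{"x":-0.017,"y":0.008,"z":0,"wx":0,"wy":0,"wz":0.18},{"x":-0.025,"y":0.012,"z":0,"wx":0,"wy":0,"wz":0.26},{"x":-0.025,"y":0.012,"z":0,"wx":0,"wy":0,"wz":0.26},{"x":-0.025,"y":0.012,"z":0,"wx":0,"wy":0,"wz":0.26}]'
python3 -c "
from h import *
for a in [-6,-14,-22,-26,-30,-34,-38]: print(a,*goal(*bar(a,.018,.009)))
im=ctrl.capture('wrist')[:,:,::-1];cv2.imwrite('pics/w2.png',im)
cv2.imwrite('pics/w2c.png',cv2.resize(im[120:400,120:440],None,fx=2,fy=2))"
```

```text
time: 5.48
ee_pos: [0.572, 0.0804, 0.0844]
eef_rot: [[-0.312, 0.929, 0.2], [0.95, 0.306, 0.06], [-0.005, 0.209, -0.978]]
ft_force: [-0.6, 2.7, 1.7]
gripper_width: 0.002
finger_force: 1.0
time: 5.9
ee_pos: [0.5741, 0.0775, 0.0843]
eef_rot: [[-0.187, 0.962, 0.2], [0.982, 0.178, 0.059], [0.021, 0.208, -0.978]]
ft_force: [-0.3, -0.4, -0.1]
gripper_width: 0.001
finger_force: 0.0
-6 [ 0.002  0.013 -0.007] [ 0.002 -0.002  0.011]
-14 [-0.022  0.032 -0.007] [ 0.002 -0.002  0.277]
-22 [-0.05   0.047 -0.007] [ 0.001 -0.002  0.544]
-26 [-0.064  0.054 -0.007] [ 0.001 -0.002  0.677]
-30 [-0.079  0.059 -0.007] [ 0.001 -0.002  0.811]
-34 [-0.094  0.063 -0.007] [ 0.001 -0.002  0.944]
-38 [-0.109  0.066 -0.007] [ 1.000e-03 -2.000e-03  1.077e+00]
```

View pics/w2c.png

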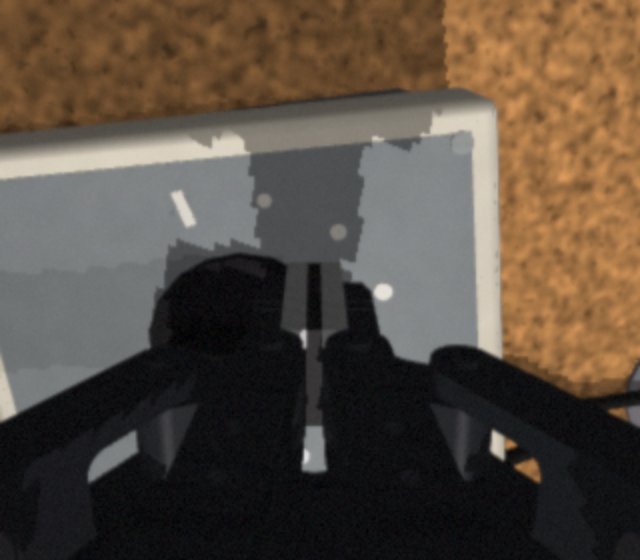

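The arm hides the pointer here. Dot 3 is visible at (384,292) in this crop, and the force rose to 2.7 N and then fell to zero, which fits a click into dot 4. I'll push on for one more click.

```bash
python3 -m jog '[{"x":-0.011,"y":0.016,"z":-0.004,"wx":0,"wy":0,"wz":0.14},{"x":-0.022,"y":0.032,"z":-0.004,"wx":0,"wy":0,"wz":0.28},{"x":-0.036,"y":0.04,"z":-0.004,"wx":0,"wy":0,"wz":0.41},{"x":-0.05,"y":0.047,"z":-0.004,"wx":0,"wy":0,"wz":0.54},{"x":-0.057,"y":0.05,"z":-0.004,"wx":0,"wy":0,"wz":0.61},{"x":-0.064,"y":0.054,"z":-0.004,"wx":0,"wy":0,"wz":0.68}]'
python3 -m jog '[{"x":-0.008,"y":0.003,"z":0,"wx":0,"wy":0,"wz":0.07},{"x":-0.016,"y":0.006,"z":0,"wx":0,"wy":0,"wz":0.13},{"x":-0.024,"y":0.009,"z":0,"wx":0,"wy":0,"wz":0.2},{"x":-0.032,"y":0.012,"z":0,"wx":0,"wy":0,"wz":0.27},{"x":-0.032,"y":0.012,"z":0,"wx":0,"wy":0,"wz":0.27},{"x":-0.032,"y":0.012,"z":0,"wx":0,"wy":0,"wz":0.27}]'
python3 -c "
from h import *
print(ctrl.get_state()['joint_pos'])
for a in [-34,-37]: print(a,*goal(*bar(a,.018,.009)))"
```

```text
time: 6.45
ee_pos: [0.5812, 0.0718, 0.0857]
eef_rot: [[0.162, 0.966, 0.199], [0.982, -0.177, 0.06], [0.094, 0.186, -0.978]]
ft_force: [-0.9, 1.6, 0.3]
gripper_width: -0.0
finger_force: 0.9
time: 6.95
ee_pos: [0.5821, 0.0674, 0.0855]
eef_rot: [[0.294, 0.935, 0.2], [0.948, -0.311, 0.06], [0.118, 0.172, -0.978]]
ft_force: [0.2, 0.1, -0.6]
gripper_width: 0.002
finger_force: 0.0
[-0.13518194  0.22475756  1.86890121  0.1136419   0.85953921  0.10990073]
-34 [ 0.007  0.01  -0.006] [-0.001 -0.002 -0.005]
-37 [-0.002  0.018 -0.006] [-0.001 -0.002  0.095]
```

The force rose and then dropped to zero again, so dot 5 is likely. I'll back off, lift and look.

```bash
python3 -m jog '[{"x":0.05,"y":0,"z":0,"wx":0,"wy":0,"wz":0},{"x":0.08,"y":0,"z":-0.2,"wx":0,"wy":0,"wz":0},{"x":0.08,"y":0,"z":-0.5,"wx":0,"wy":0,"wz":0},{"x":0.08,"y":0,"z":-0.8,"wx":0,"wy":0,"wz":0},{"x":0.08,"y":0,"z":-0.8,"wx":0,"wy":0,"wz":0},{"x":0.08,"y":0,"z":-0.8,"wx":0,"wy":0,"wz":0}]'
python3 -c "
from h import *
R,t=pose(); A=ctrl.get_state()['eef_rot']
print(goal(t+R@[0,-.062,.021+.011+.06],A))
im=ctrl.capture('wrist')[:,:,::-1];cv2.imwrite('pics/w3.png',im)
im2=ctrl.capture('scene')[:,:,::-1][190:300,180:330]
cv2.imwrite('pics/w3c.png',np.hstack([cv2.resize(im[100:380,160:440],(400,400)),cv2.resize(im2,(400,400),interpolation=cv2.INTER_CUBIC)]))"
```

```text
time: 7.45
ee_pos: [0.5675, 0.071, 0.1838]
eef_rot: [[0.294, 0.933, 0.205], [0.948, -0.312, 0.059], [0.119, 0.177, -0.977]]
ft_force: [0.5, 0.1, -0.7]
gripper_width: -0.004
finger_force: 0.0
(array([-0.979,  0.312,  0.217]), array([0., 0., 0.]))
```

View pics/w3c.png

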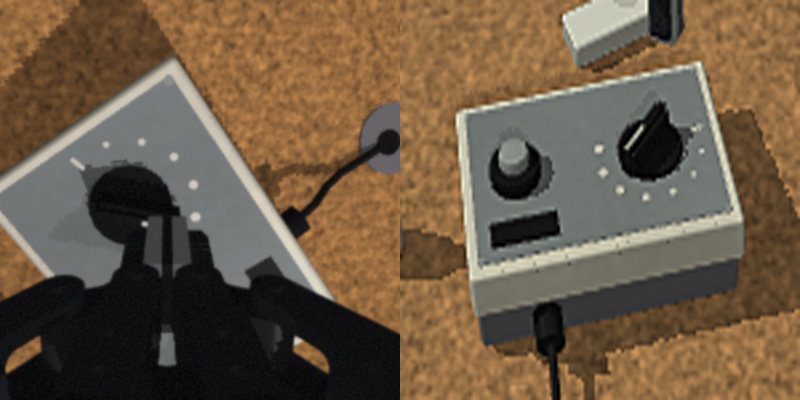

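In the scene view (right half), the white line runs from about (645,130) to (626,150), towards dot 5 at (620,190). I'll check the angle numerically while moving over the key.

```bash
python3 -m jog '[{"x":-0.3,"y":0.1,"z":0,"wx":0,"wy":0,"wz":0},{"x":-0.6,"y":0.2,"z":0,"wx":0,"wy":0,"wz":0},{"x":-0.9,"y":0.312,"z":0,"wx":0,"wy":0,"wz":0},{"x":-0.979,"y":0.312,"z":0.1,"wx":0,"wy":0,"wz":0},{"x":-0.979,"y":0.312,"z":0.217,"wx":0,"wy":0,"wz":0},{"x":-0.979,"y":0.312,"z":0.217,"wx":0,"wy":0,"wz":0},{"x":-0.979,"y":0.312,"z":0.217,"wx":0,"wy":0,"wz":0}]'
python3 -c "
from h import *
R,t=pose(); s=ctrl.get_state();A=s['eef_rot']
print(goal(t+R@[0,-.062,.021+.011],A),'angle z', (R.T@A).round(3)[:,2])
cm=ctrl.camera_model('scene')
im=ctrl.capture('scene').astype(int)[225:240,255:290].min(2)
ap=t+R@[.002,.045,.0245]
big=ctrl.capture('scene').min(2)
pts=[]
for v in range(212,245):
  for u in range(255,290):
    if big[v,u]>150:
      p=R.T@(ray(cm,(u,v),ap[2])-ap); 
      p=R.T@(ray(cm,(u,v),(t+R@np.r_[.002+p[0],.045+p[1],.0245])[2])-ap)
      if np.hypot(p[0],p[1])<.032: pts.append(p)
pts=np.array(pts)*1e3;print(pts.round(0)[:,:2].tolist(),np.degrees(np.arctan2(*pts.mean(0)[[1,0]])))"
```

```text
time: 8.13
ee_pos: [0.5696, -0.0497, 0.1451]
eef_rot: [[0.296, 0.935, 0.195], [0.948, -0.313, 0.062], [0.119, 0.166, -0.979]]
ft_force: [-0.5, -0.2, -0.6]
gripper_width: -0.001
finger_force: 0.0
(array([0.007, 0.041, 0.457]), array([0., 0., 0.])) angle z [-0.004  0.004 -1.   ]Traceback (most recent call last):
  File "<string>", line 16, in <module>
    pts=np.array(pts)*1e3;print(pts.round(0)[:,:2].tolist(),np.degrees(np.arctan2(*pts.mean(0)[[1,0]])))
                                ~~~~~~~~~~~~^^^^^^
IndexError: too many indices for array: array is 1-dimensional, but 2 were indexed
```

Run:
```python
from h import *
R,t=pose(); s=ctrl.get_state()
cm=ctrl.camera_model('scene'); ap=t+R@[.002,.045,.0245]
big=ctrl.capture('scene').min(2).astype(int); pts=[];w=[]
for v in range(212,248):
  for u in range(250,292):
    p=np.zeros(3)
    for _ in range(4): p=R.T@(ray(cm,(u,v),(ap+R@np.r_[p[:2],0])[2])-ap)
    if np.hypot(p[0],p[1])<.03 and big[v,u]>75: pts.append(np.r_[p[:2]*1e3,big[v,u]])
pts=np.array(pts);print(pts.round().astype(int).tolist())
cv2.imwrite('pics/s4.png',cv2.resize(big[205:255,240:300].astype('uint8'),None,fx=8,fy=8,interpolation=cv2.INTER_CUBIC))
print(goal(t+R@[0,-.062,.021+.011],s['eef_rot']))
```

```text
[[-30, -2, 116], [-29, 0, 116], [-29, 2, 116], [-28, 4, 103], [-28, 6, 103], [-27, 8, 104], [-27, 10, 118], [-26, 12, 117], [-26, 14, 117], [-28, -9, 115], [-27, -7, 115], [-27, -5, 115], [-26, -3, 117], [-26, -1, 116], [-25, 1, 101], [-25, 3, 101], [-24, 6, 104], [-24, 8, 104], [-23, 10, 106], [-23, 12, 120], [-22, 14, 120], [-22, 16, 118], [-21, 18, 117], [-21, 20, 115], [-25, -14, 115], [-25, -12, 115], [-24, -10, 114], [-24, -7, 115], [-23, -5, 114], [-23, -3, 117], [-22, -1, 102], [-22, 1, 102], [-22, 3, 105], [-21, 5, 107], [-21, 7, 111], [-20, 9, 113], [-20, 11, 95], [-19, 13, 125], [-19, 15, 123], [-18, 17, 119], [-18, 19, 116], [-17, 21, 116], [-17, 23, 117], [-23, -18, 113], [-23, -16, 114], [-22, -14, 114], [-22, -12, 114], [-21, -10, 114], [-21, -8, 115], [-20, -6, 114], [-20, -4, 119], [-19, -2, 105], [-19, 0, 104], [-18, 2, 109], [-18, 4, 116], [-15, 17, 120], [-14, 19, 120], [-14, 21, 120], [-13, 23, 121], [-13, 25, 126], [-20, -21, 116], [-20, -19, 115], [-19, -17, 114], [-19, -15, 111], [-18, -13, 115], [-18, -11, 114], [-17, -9, 117], [-17, -7, 104], [-16, -5, 103],
[... 535 characters left out ...]
21, 113], [-10, -19, 113], [-9, -17, 119], [-9, -14, 105], [-8, -12, 108], [-8, -10, 111], [-7, -8, 116], [-7, -6, 120], [-1, 16, 77], [-8, -27, 113], [-8, -25, 112], [-7, -23, 112], [-7, -21, 114], [-6, -19, 120], [-6, -17, 110], [-5, -15, 111], [-5, -13, 89], [2, 18, 76], [-5, -28, 116], [-5, -26, 113], [-4, -24, 115], [-4, -22, 120], [-3, -20, 113], [6, 19, 76], [-2, -28, 116], [-1, -26, 116], [-1, -24, 119], [0, -22, 113], [3, -8, 127], [10, 20, 76], [1, -29, 113], [2, -27, 103], [2, -25, 110], [6, -11, 125], [5, -29, 117], [5, -27, 108], [6, -25, 88], [8, -13, 125], [8, -28, 117], [11, -16, 119], [14, -18, 121], [16, -21, 98]]
(array([0.002, 0.02 , 0.477]), array([0.002, 0.   , 0.   ]))
```

View pics/s4.png

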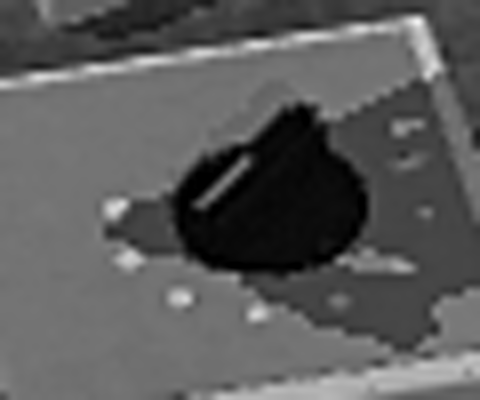

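The white line in the scene picture (195,208)–(248,158) lies along (3,-8) to (16,-21) mm in the panel frame. That is -45°, so the pointer is at dot 5. Now I press the key in small steps.

```bash
python3 -m jog '[{"x":0.002,"y":0.02,"z":0.15,"wx":0,"wy":0,"wz":0},{"x":0.002,"y":0.02,"z":0.3,"wx":0,"wy":0,"wz":0},{"x":0.002,"y":0.02,"z":0.4,"wx":0,"wy":0,"wz":0},{"x":0.002,"y":0.02,"z":0.45,"wx":0,"wy":0,"wz":0},{"x":0.002,"y":0.02,"z":0.48,"wx":0,"wy":0,"wz":0},{"x":0.002,"y":0.02,"z":0.48,"wx":0,"wy":0,"wz":0},{"x":0.002,"y":0.02,"z":0.48,"wx":0,"wy":0,"wz":0}]'
python3 -m jog '[{"x":0,"y":0,"z":0.01,"wx":0,"wy":0,"wz":0},{"x":0,"y":0,"z":0.02,"wx":0,"wy":0,"wz":0},{"x":0,"y":0,"z":0.02,"wx":0,"wy":0,"wz":0}]'
python3 -c "
from h import *
R,t=pose(); s=ctrl.get_state()
print(goal(t+R@[0,-.062,.021+.011],s['eef_rot']),(R.T@s['ft_force']).round(2))"
```

```text
time: 8.87
ee_pos: [0.5854, -0.0478, 0.0924]
eef_rot: [[0.295, 0.934, 0.2], [0.948, -0.312, 0.059], [0.118, 0.172, -0.978]]
ft_force: [-0.3, -0.6, 0.5]
gripper_width: -0.002
finger_force: 0.0
time: 9.12
ee_pos: [0.5863, -0.0479, 0.0902]
eef_rot: [[0.296, 0.934, 0.202], [0.948, -0.313, 0.059], [0.118, 0.174, -0.978]]
ft_force: [0.4, 0.7, 2.6]
gripper_width: 0.002
finger_force: 1.0
(array([ 0.005, -0.008, -0.019]), array([0., 0., 0.])) [1.1  0.61 2.38]
```

```bash
python3 -m jog '[{"x":0,"y":0,"z":0.01,"wx":0,"wy":0,"wz":0},{"x":0,"y":0,"z":0.02,"wx":0,"wy":0,"wz":0},{"x":0,"y":0,"z":0.025,"wx":0,"wy":0,"wz":0},{"x":0,"y":0,"z":0.025,"wx":0,"wy":0,"wz":0}]'
python3 -m jog '[{"x":0,"y":0,"z":0.004,"wx":0,"wy":0,"wz":0},{"x":0,"y":0,"z":0.004,"wx":0,"wy":0,"wz":0},{"x":0,"y":0,"z":0.004,"wx":0,"wy":0,"wz":0}]'
python3 -c "
from h import *
R,t=pose(); s=ctrl.get_state()
print(goal(t+R@[0,-.062,.021+.011],s['eef_rot']),(R.T@s['ft_force']).round(2))"
```

```text
time: 9.45
ee_pos: [0.5869, -0.0477, 0.0872]
eef_rot: [[0.295, 0.934, 0.201], [0.948, -0.313, 0.059], [0.118, 0.173, -0.978]]
ft_force: [0.2, 0.3, 4.4]
gripper_width: 0.002
finger_force: 2.3
time: 9.7
ee_pos: [0.5869, -0.0477, 0.0871]
eef_rot: [[0.295, 0.934, 0.201], [0.948, -0.312, 0.059], [0.118, 0.173, -0.978]]
ft_force: [-2.0, 1.2, 8.9]
gripper_width: 0.002
finger_force: 4.3
(array([ 0.006, -0.008, -0.045]), array([0., 0., 0.])) [0.33 1.72 9.03]
```

The force climbed from 4 to 9 N with almost no further travel, so the key is fully in. Now I release it, retreat, check and hand in.

```bash
python3 -m jog '[{"x":0,"y":0,"z":-0.1,"wx":0,"wy":0,"wz":0},{"x":0,"y":0,"z":-0.4,"wx":0,"wy":0,"wz":0},{"x":0,"y":0,"z":-0.8,"wx":0,"wy":0,"wz":0},{"x":0,"y":0,"z":-0.8,"wx":0,"wy":0,"wz":0},{"x":0,"y":0,"z":-0.8,"wx":0,"wy":0,"wz":0},{"x":0,"y":0,"z":-0.8,"wx":0,"wy":0,"wz":0}]'
python3 -c "
from h import *
im=ctrl.capture('scene')[:,:,::-1]
cv2.imwrite('pics/s5.png',cv2.resize(im[170:300,140:400],None,fx=3,fy=3,interpolation=cv2.INTER_CUBIC))"
```

```text
time: 10.2
ee_pos: [0.5666, -0.0531, 0.1797]
eef_rot: [[0.296, 0.934, 0.199], [0.948, -0.313, 0.06], [0.118, 0.171, -0.978]]
ft_force: [-0.8, 0.5, -0.6]
gripper_width: -0.004
finger_force: 0.0
```

View pics/s5.png

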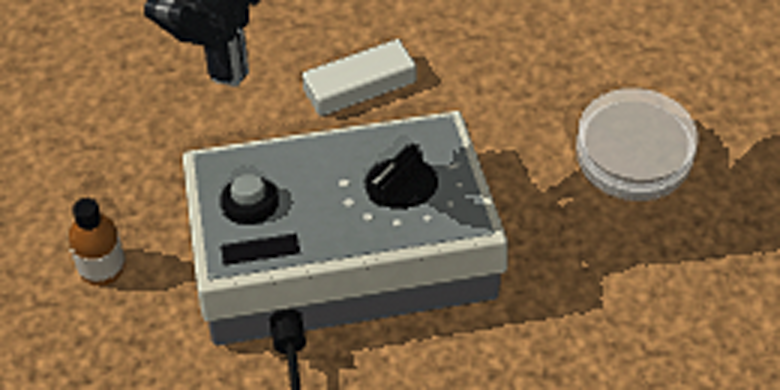

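The picture shows the key out again at (248,190), the pointer still aimed at dot 5 at (367,217), the dishes, bottle and mailer where they stood, and the gripper clear.

```bash
python3 -c "
from plant import ctrl
print(ctrl.close_job())"
```

```text
the job is handed in; nothing more can be done
None
```

The job is handed in (no verdict was returned): the selector was pushed from dot 3 to dot 5, then the lamp key was pressed fully in and released; in the last picture the pointer is at dot 5, the key is out, and the dishes, bottle and mailer look unmoved.

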